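# Latch the sprung tailstock of the hull cradle open

## Task

Unclamp the boat hull in the cradle: push the sprung tailstock (the block with the upright thumb plate) back, away from the hull, until it is past its stop pin, then let it come back so that it stays latched open on the pin. Only push it: do not grip it or ram it against its end stop. Leave the hull lying in the cradle, and do not move the other things on the bench.

Things in the scene. Friction and masses are not known exactly. Their poses are not given: they have to be found in the camera images.
- jig: Hull cradle fixed to the bench: plywood board 450 x 120 x 12 mm, bow block at one end, cheeks holding a hull, then a sprung tailstock on rails, end bracket and spring tube. Origin on the bench top on its centre line, under the thumb plate's push face as it stands when clamped; +x (level) = the way the tailstock opens, away from the hull. Board from x = -275 to 175 mm; bow block 82 mm high.
- push_face (a point): Middle of the thumb plate's hull-side face, 88 mm above the bench, moving with the tailstock; +x = the way to push. The plate is upright steel, 44 mm wide, 5 mm thick, from 62 mm (flat top of the tailstock's aluminium block) to 109 mm above the bench. The block's top in front of it is free for 50 mm towards the hull; the hull's deck beyond is about 70 mm above the bench.
- tailstock (a joint): Slide of the tailstock (m), growing away from the hull: about 0 when its pad clamps the hull, 0.034 latched on the stop pin, 0.058 at the end stop. A spring drives it back: about 5 N at 0, 10 N at the end stop, some 4 N more while it rides over the pin. The pin springs up behind the catch at about 0.035: push it to between 0.042 and 0.055 before letting it come back.
- stop_pin (a joint): Sprung steel pin, 10 mm in diameter, domed, in a brass bush beside the tailstock, 28 mm along the cradle's +x and 33 mm along its -y from its origin, top 41 mm above the bench. 0 up, at most 0.011 m pressed down. The tailstock's catch rides over it on the way out and is stopped by it on the way back; pressing the pin would let the tailstock go.
- hull: Bare wooden model boat hull, 190 mm long, 60 mm wide, 44 to 54 mm high, loose in the cradle with its keel 22 mm above the bench, bow against the bow block, stern against the tailstock's pad. Origin under the middle of its keel; its x axis runs from bow to stern. 0.2 to 0.4 kg.
- red_hull: Painted model boat hull, 190 x 60 x 54 mm, standing on its keel on the bench beside the cradle. Origin under the middle of its keel. To be left alone.
- glue_jar: Jar with a screw cap, 56 mm in diameter, 75 mm high, standing on the bench. Origin under its middle. To be left alone.
- sanding_block: Cork sanding block, 100 x 56 x 34 mm, on the bench. Origin under its middle. To be left alone.
There are look-alikes about, which are no part of the job. What is shaped like the hull but blue is not meant.

How it is judged (in metres and radians):
On the way:
1. the tailstock is pushed back past the stop pin (value of joint tailstock above 0.0335 m).
At the end, for the whole second after the job is handed in: The tailstock has come back and rests at 0.034 m (0.0315 to 0.0355) with the stop pin up (within 3 mm) and no longer presses on the hull; the hull lies in the cradle within 12 mm of where it was, and the other things on the bench within 15 mm (value of joint tailstock between 0.0315 and 0.0355 m and velocity of joint tailstock between -0.005 and 0.005 m/s and value of joint stop_pin below 0.003 m and contact force between tailstock and hull below 0.3 N and distance of hull from where it was at the start of the episode below 0.012 m and linear speed of hull below 0.02 m/s and distance of each of red_hull, glue_jar, sanding_block from where it was at the start of the episode below 0.015 m); the robot touches nothing.
It fails at once if the hull is lifted or pushed out of its place in the cradle (distance of hull from where it was at the start of the episode above 0.015 m or angle between hull's own z axis and vertical above 0.2 rad).
It fails at once if another thing on the bench is moved or lifted (distance of any of red_hull, glue_jar, sanding_block from where it was at the start of the episode above 0.02 m).
It fails at once if the tailstock is gripped or rammed against its end stop (the fingers load it with over 40 N in all; pushing it takes 6 to 14 N) (contact force between the fingers and tailstock above 40 N).
It also fails if it takes over 32 s, if anything falls off the work surface, if the arm or the gripper's body presses on something with over 40 N, if the wrist force passes 120 N, or if a joint passes its speed limit or range.

## Robot

A 7-joint arm with a two-finger parallel gripper is mounted at the origin on the work surface. World frame = base frame: x ahead of the robot, y to its left, z up, the work surface at z = 0. Lengths are in mm, angles in rad, forces in N, time in s.
With the tool pointing down it reaches from about 400 to 850 mm from the base axis. Payload 4.5 kg.
Tool frame: the origin (TCP) lies at the very end of the fingers, on their centre line; the grasp point (between the pads) lies 19 mm behind it; z points along the fingers, y is the line along which they close (so a half turn about z gives the same grasp; the last joint's range is limited). The gripper opens to 88 mm and grips with 3 to 60 N. Pads are 18 mm wide; open, the fingers measure 123 mm over their backs; the gripper's body (75 mm by 187 mm) begins 45 mm behind the grasp point.
Start: joints at [-1.224, 0.689, -0.195, 1.565, 0.157, 0.902, -0.215], TCP at [192.308, 594.703, 238.743] pointing down, gripper open.
Joint ranges: [-3.01, 3.01], [-0.46, 2.08], [-1.47, 1.51], [0.13, 2.56], [-1, 4.14], [0.04, 2.09], [-2.66, 2.66]. Speed limits (rad/s): [2.57, 2.57, 3.14, 3.14, 3.14, 3.14, 3.14].

## Interface

Orientations are given as a 3x3 rotation matrix whose columns are the frame's x, y, z axes.
In Python, from bench import robot, optics gives the robot as it stands. The module is installed in compiled form; this text tells all that it offers.
- The arm moves only by the shell command python3 -m jog 'ROWS' [OPENING] [FORCE]. ROWS is JSON, one flat list of numbers, 6 for each row, row after row: the shift along the tool's x, y, z in mm, then the turn, a rotation vector about the tool's x, y, z in degrees. A call has exactly 8 rows; each row shifts and turns the commanded pose from where the row before left it, along the tool's axes as they then stand; what a row does not reach is not made up. A row lasts 1/8 s, in which the tool goes at most 62.5 mm and 10.7 degrees, less where a joint would pass 70% of its speed; a pose out of reach is approached as far as the arm can. A call with a gripper value outside its range is refused whole. OPENING is the gripper's target within -1 to 1 (fully open at 1, half-way at 0, shut at -1), set as the call begins (- or left out, the last holds). The fingers move at their own pace and stop on an object; FORCE is the grip in N (left out, the last holds). Time passes only in rows, so rows that do not move let the fingers close, or fill a call up. It gives the time, the measured TCP pose, the force, the opening and the grip force at its end, in the units of the state.
- robot.state(): the state, without advancing time (a new reading comes with each control period).
- optics.snapshot(name): name is "scene" or "top"; returns a dict with "pixels" (400x640x3 uint8, blue, green, red), "range_z" (400x640 float32, mm along the optical axis (not along the pixel's ray), 0 where there is no reading), "mtx" (3x3 intrinsics, pixels), "k1" (the pictures are not rectified: a ray, as slopes to the right and down, at radius r is drawn at 1 + k1 r^2 times it, then the intrinsics apply), "rvec" (rotation vector, rad) and "tvec" (3), from world to camera coordinates, as OpenCV has them. Camera axes: x right, y down, z forward; pixel columns grow to the right and rows downward; lengths in mm; the calibration is good to about 2 mm. A picture is of the moment at which its call begins.
- robot.close_job(): hands the job in; it is judged then, once.
The state is a dict: "time": time; "qpos": joint angles; "joint_velocities": joint speeds; "joint_efforts": joint torques, N m; "position": TCP position; "ee_rot": TCP orientation; "ft_force": force on the tool from outside, world axes, zero at the start; "wrist_torque": the same for the moment, N m; "width": finger opening in mm; "finger_force": force on a finger pad.
Only numpy, scipy, OpenCV 4.12 (cv2) and the standard library are available. Lean on these libraries where they do the work, as an engineer would, in place of code of your own. Each camera call takes 0.05 s, during which the arm holds its last target. There are 200 camera calls.

## Working session

There is one attempt and no reset: what is moved stays moved. The work goes in short steps, Python scripts to look and compute and a shell command to move; the robot and the scene stay as the last step left them, time stands still between calls to the robot, and variables do not carry over. Pictures are saved under pics/ and viewed, at most 10 in all, crops included, and the job is handed in when it is done.

```bash
mkdir -p pics; cat > h.py <<'E'
import numpy as np, cv2
from bench import robot, optics
def snap(n):
    s=optics.snapshot(n); np.savez(f'{n}.npz',**s); return s
def world(s,uv,z=None):
    """pixels -> world points: by depth, or by ray onto plane z"""
    uv=np.atleast_2d(uv).astype(float); K=np.array(s['mtx']); k=float(s['k1'])
    p=cv2.undistortPoints(uv.reshape(-1,1,2),K,np.array([k,0,0,0,0.]))[:,0]
    R=cv2.Rodrigues(np.array(s['rvec'],float))[0]; t=np.array(s['tvec'],float).ravel()
    d=np.c_[p,np.ones(len(p))]; c=-R.T@t
    if z is None:
        r=s['range_z'][uv[:,1].astype(int),uv[:,0].astype(int)]
        return (d*r[:,None]-t)@R
    w=d@R; return c+w*((z-c[2])/w[:,2])[:,None]
E
python3 - <<'E'
from h import *
for n in('top','scene'):
    s=snap(n); cv2.imwrite(f'pics/{n}0.png',s['pixels'])
    R=cv2.Rodrigues(s['rvec'])[0]; print(n,-R.T@np.ravel(s['tvec']),s['k1'])
st=robot.state();print(st['time'],st['position'],st['ee_rot'],st['width'],st['ft_force'])
E
```

```text
top [ 298.36870676   29.00613113 1456.42104437] -0.04724409072281894
scene [ 902.74103354 -518.95856267  776.10020263] -0.06637855321518117
0.1 [192.1499036  594.15020594 237.99579101] [[-9.51505499e-01  3.07631421e-01 -4.39963616e-04]
 [ 3.07631729e-01  9.51504213e-01 -1.56603067e-03]
 [-6.31330058e-05 -1.62543356e-03 -9.99998677e-01]] 88.39896315646264 [-1.00106154  0.77640207  0.12610064]
```

View pics/top0.png

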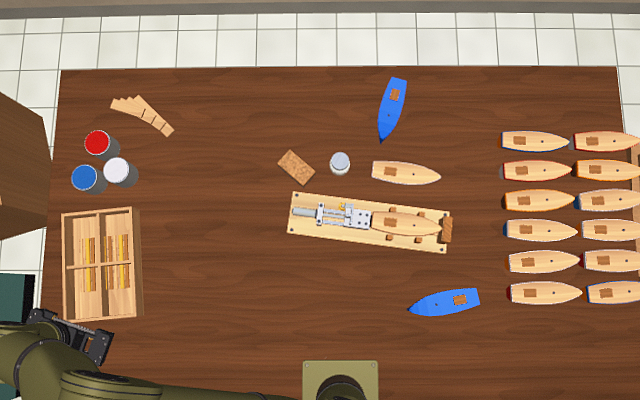

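View pics/scene0.png

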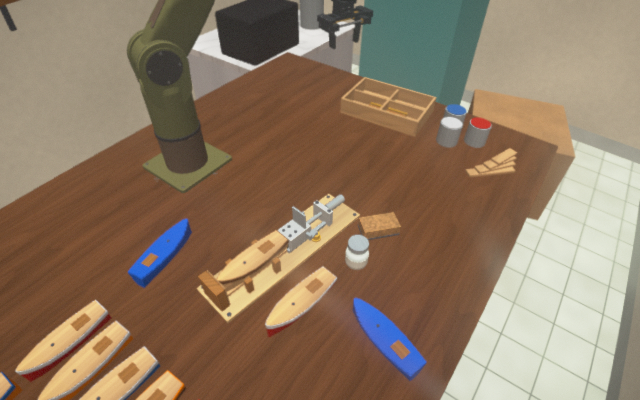

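The top view shows the cradle from about (287,232)/(292,192) to (445,252)/(452,212), with the bow block at (447,229). The tailstock is near (355,217), so it opens to the left in the picture (+y). The scene view shows the upright plate at about (299,217) and the jar and sanding block beside the cradle, on its far-x side. Next I'll get the board frame and the plate from depth.

```bash
python3 - <<'E'
from h import *
s=dict(np.load('top.npz')); s2=dict(np.load('scene.npz'))
def cloud(s,box):
    u0,u1,v0,v1=box; uu,vv=np.meshgrid(np.arange(u0,u1),np.arange(v0,v1)); uv=np.c_[uu.ravel(),vv.ravel()]
    P=world(s,uv); ok=s['range_z'][uv[:,1],uv[:,0]]>0; return uv[ok],P[ok]
uv,P=cloud(s,(275,465,185,260))
m=np.zeros(s['range_z'].shape,np.uint8); q=uv[(P[:,2]>7)]; m[q[:,1],q[:,0]]=255
m=cv2.morphologyEx(m,cv2.MORPH_OPEN,np.ones((3,3)))
c=max(cv2.findContours(m,0,1)[0],key=cv2.contourArea)
W=world(s,c[:,0],12)
# colour board outline too
r=cv2.minAreaRect(W[:,:2].astype(np.float32)); print('depth rect',r)
hsv=cv2.cvtColor(s['pixels'],cv2.COLOR_BGR2HSV); 
m2=((s['pixels'].min(2)>70)*255).astype(np.uint8); m2[:185]=0;m2[262:]=0;m2[:,:280]=0;m2[:,460:]=0
c2=max(cv2.findContours(m2,0,1)[0],key=cv2.contourArea); W2=world(s,c2[:,0],12); print('col rect',cv2.minAreaRect(W2[:,:2].astype(np.float32)))
b=cv2.boxPoints(r); 
# axis: from bow (low y) to spring (high y)
e=max([b[1]-b[0],b[2]-b[1]],key=np.linalg.norm); e=e/np.linalg.norm(e); e*=np.sign(e[1]); n=np.array([-e[1],e[0]])
cen=np.array(r[0]); o=cen+50*e
print('axis',e,'y axis',n,'origin',o)
for nm,ss,box in(('top',s,(275,465,185,260)),('scene',s2,(190,370,185,330))):
    uv,P=cloud(ss,box); x=(P[:,:2]-o)@e; y=(P[:,:2]-o)@n
    k=(P[:,2]>80)&(P[:,2]<125)&(abs(y)<40)&(x>-60)&(x<60); print(nm,'plate n',k.sum(),np.percentile(x[k],[0,10,50,90,100]),np.percentile(y[k],[0,10,50,90,100]),np.percentile(P[k,2],[0,50,100]))
    for a in range(-270,180,15):
        k=(abs(x-a)<7.5)&(abs(y)<20)
        if k.any(): print(a,k.sum(),np.percentile(P[k,2],[10,50,95]).round(),end=' | ')
    print()
v=s['pixels'][185:262,280:465]; cv2.imwrite('pics/topc.png',cv2.resize(v,None,fx=4,fy=4,interpolation=cv2.INTER_CUBIC))
v=s2['pixels'][185:325,190:370]; cv2.imwrite('pics/scenec.png',cv2.resize(v,None,fx=4,fy=4,interpolation=cv2.INTER_CUBIC))
E
```

```text
depth rect ((479.56793212890625, -88.75814819335938), (458.7403564453125, 121.0462646484375), 82.08270263671875)
col rect ((479.3661804199219, -83.78524780273438), (452.2764587402344, 121.93814086914062), 82.14680480957031)
axis [0.13774352 0.99046797] y axis [-0.99046797  0.13774352] origin [486.45510817 -39.23474884]
top plate n 54 [ 4.22845331  5.01381043  8.15224578 17.83663075 23.22505434] [-21.64807221 -15.91236224   1.37965837  17.05813463  21.94845381] [ 80.296832   106.81802407 116.06583677]
-270 6 [80. 81. 85.] | -255 79 [80. 83. 88.] | -240 123 [22. 76. 86.] | -225 68 [14. 72. 79.] | -210 89 [17. 71. 77.] | -195 86 [65. 69. 74.] | -180 77 [66. 69. 73.] | -165 82 [65. 68. 72.] | -150 84 [64. 68. 72.] | -135 78 [63. 67. 72.] | -120 80 [63. 69. 74.] | -105 81 [65. 70. 74.] | -90 85 [66. 70. 74.] | -75 81 [66. 69. 74.] | -60 85 [67. 70. 74.] | -45 84 [57. 62. 72.] | -30 80 [60. 63. 68.] | -15 80 [60. 63. 68.] | 0 78 [ 61.  65. 113.] | 15 87 [ 61.  66. 111.] | 30 79 [13. 25. 62.] | 45 73 [14. 23. 50.] | 60 77 [13. 24. 50.] | 75 74 [13. 23. 50.] | 90 86 [27. 63. 68.] | 105 72 [1
[... 308 characters left out ...]
 18. 80.] | -255 112 [81. 82. 85.] | -240 77 [74. 82. 84.] | -225 171 [16. 60. 75.] | -210 183 [15. 65. 72.] | -195 145 [14. 67. 70.] | -180 100 [65. 67. 68.] | -165 104 [22. 66. 68.] | -150 119 [13. 66. 68.] | -135 111 [12. 65. 67.] | -120 120 [12. 66. 70.] | -105 106 [13. 68. 70.] | -90 82 [67. 68. 71.] | -75 105 [15. 68. 70.] | -60 121 [14. 68. 71.] | -45 95 [18. 62. 70.] | -30 75 [61. 63. 65.] | -15 69 [61. 62. 65.] | 0 208 [ 62.  76. 108.] | 15 29 [ 61. 106. 111.] | 30 6 [47. 62. 93.] | 45 35 [15. 45. 48.] | 60 56 [12. 21. 47.] | 75 64 [11. 20. 47.] | 90 171 [21. 49. 64.] | 105 23 [51. 56. 62.] | 120 52 [12. 51. 55.] | 135 70 [12. 44. 55.] | 150 73 [11. 43. 55.] | 165 62 [11. 14. 54.] |
```

View pics/topc.png

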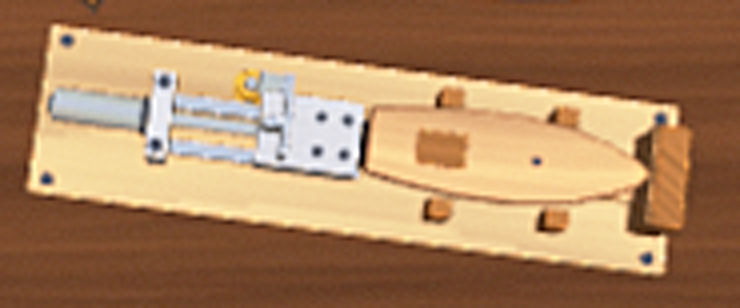

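View pics/scenec.png

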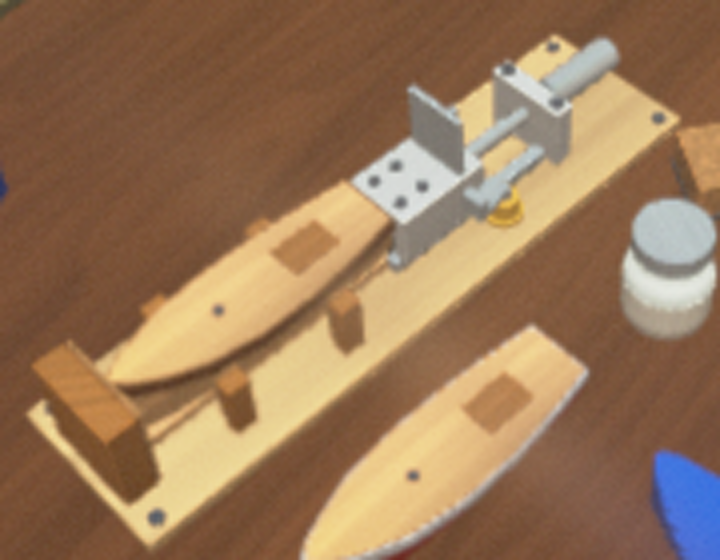

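The plate face measures (487, -34), and the board outline and depth agree with it. Plate width, height and block top also match the given sizes. The pin is on the far-x side, as described. I'll swing there on an arc at the current height with the fingers shut. The target has tool x along the push axis e=(0.138, 0.990), which is about 80° of turn over 16 rows.

```bash
python3 -m jog '[-53,-10,0,0,0,5, -53,-10,0,0,0,5, -52,-10,0,0,0,5, -51,-10,0,0,0,5, -50,-10,0,0,0,5, -50,-10,0,0,0,5, -49,-10,0,0,0,5, -48,-10,0,0,0,5]' -1 10
cat > d.py <<'E'
from h import *
import sys
e=np.array([.1377,.9905,0]);n=np.array([-.9905,.1377,0]);F=np.array([487.2,-33.8,0])
st=robot.state(); p=np.array(st['position']);R=np.array(st['ee_rot'])
print('t',st['time'],'cradle xyz',(p-F)@e,(p-F)@n,p[2],'yaw err deg (tool x vs e)',np.degrees(np.arctan2(R[:,0]@n,R[:,0]@e)),'z',R[:,2].round(3),'F',np.array(st['ft_force'])@np.c_[e,n,[0,0,1]],'w',st['width'])
t=F+float(sys.argv[1])*e+[0,0,float(sys.argv[2])]
print('to target, tool axes',R.T@(t-p))
E
python3 d.py -30 150
```

```text
time: 1.1
position: [473.5, 300.7, 238.4]
ee_rot: [[-0.528, 0.849, -0.0], [0.849, 0.528, -0.0], [-0.0, -0.0, -1.0]]
ft_force: [0.2, 0.3, -0.3]
width: 9.8
finger_force: 0.0
t 1.1 cradle xyz 329.40914498554395 59.64364438920674 238.38169326107666 yaw err deg (tool x vs e) 39.806323093690025 z [-0. -0. -1.] F [ 0.31971725 -0.18771084 -0.32206917] w 9.841441900800895
to target, tool axes [-314.26835098 -184.23994555   88.48128767]
```

```bash
python3 -m jog '[-46,-10,4,0,0,5, -46,-10,6,0,0,5, -46,-10,8,0,0,5, -46,-10,10,0,0,5, -45,-10,10,0,0,5, -45,-10,10,0,0,5, -45,-10,10,0,0,5, -44,-10,8,0,0,5]'
python3 d.py -30 130
```

```text
time: 2.1
position: [487.0, -63.0, 172.2]
ee_rot: [[0.141, 0.99, -0.0], [0.99, -0.141, -0.0], [-0.0, -0.0, -1.0]]
ft_force: [0.1, -0.2, -0.9]
width: -0.0
finger_force: 0.0
t 2.1 cradle xyz -28.902371893265894 -3.851567828044515 172.16052132882842 yaw err deg (tool x vs e) -0.1733277421669296 z [-0. -0. -1.] F [-0.19742543 -0.09076109 -0.89698253] w -0.04788317086179105
to target, tool axes [-1.10744351 -3.84462583 42.16092874]
```

```bash
python3 -m jog '[0,-1,12,0,0,0, 0,-1,14,0,0,0, 0,-1,14,0,0,0, 0,-1,14,0,0,0, 0,0,14,0,0,0, 0,0,11,0,0,0, 0,0,9,0,0,0, 0,0,2,0,0,0]'
python3 d.py 0 82
python3 - <<'E'
from h import *
s=snap('scene'); cv2.imwrite('pics/s3.png',cv2.resize(s['pixels'][120:320,180:400],None,fx=3,fy=3,interpolation=cv2.INTER_CUBIC))
E
```

```text
time: 3.1
position: [483.2, -60.9, 82.1]
ee_rot: [[0.138, 0.99, -0.001], [0.99, -0.138, 0.0], [0.0, -0.001, -1.0]]
ft_force: [0.1, 0.1, 0.2]
width: 0.4
finger_force: 0.0
t 3.1 cradle xyz -27.395891143113754 0.25221026901507393 82.11647992048881 yaw err deg (tool x vs e) -0.004757122198950584 z [-0.001  0.    -1.   ] F [ 0.14621533 -0.05633939  0.1659694 ] w 0.411564629325895
to target, tool axes [27.3952018   0.2500202   0.11727559]
```

View pics/s3.png

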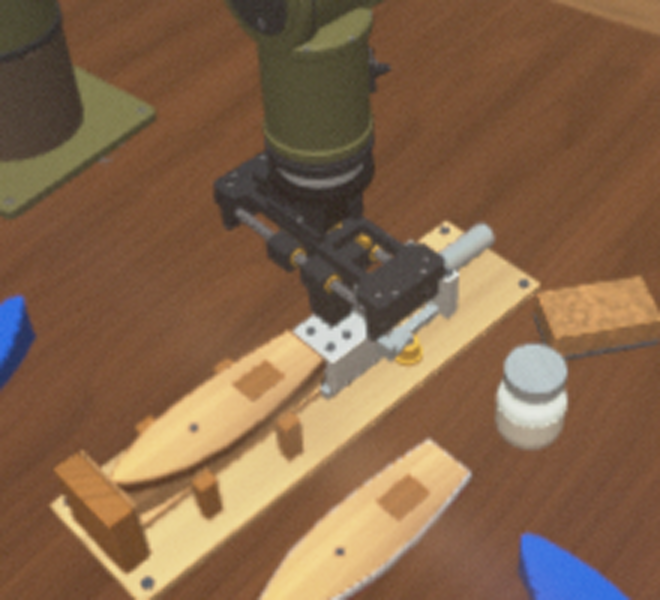

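The closed fingers stand over the block, just in front of the plate and clear of the hull. Next I advance gently to find contact.

```bash
python3 -m jog '[4,0,0,0,0,0, 4,0,0,0,0,0, 2,0,0,0,0,0, 2,0,0,0,0,0, 2,0,0,0,0,0, 1,0,0,0,0,0, 1,0,0,0,0,0, 0,0,0,0,0,0]'; python3 d.py 0 82 | head -1
python3 -m jog '[1,0,0,0,0,0, 1,0,0,0,0,0, 1,0,0,0,0,0, 1,0,0,0,0,0, 1,0,0,0,0,0, 1,0,0,0,0,0, 1,0,0,0,0,0, 0,0,0,0,0,0]'; python3 d.py 0 82 | head -1
```

```text
time: 4.15
position: [485.6, -45.1, 82.7]
ee_rot: [[0.138, 0.99, -0.0], [0.99, -0.138, 0.0], [0.0, -0.0, -1.0]]
ft_force: [-0.1, -1.1, -0.4]
width: 0.6
finger_force: 0.0
t 4.15 cradle xyz -11.379039914404496 0.052241370983102615 82.68968291490741 yaw err deg (tool x vs e) -0.0046871953053295645 z [-0.  0. -1.] F [-1.1310385  -0.028384   -0.35051142] w 0.5541179053386476
time: 5.15
position: [486.2, -40.1, 82.7]
ee_rot: [[0.14, 0.99, -0.0], [0.99, -0.14, -0.002], [-0.002, 0.0, -1.0]]
ft_force: [-0.7, -5.0, 0.2]
width: 0.1
finger_force: 2.8
t 5.15 cradle xyz -6.374483025405003 0.07726567282116735 82.73460590037358 yaw err deg (tool x vs e) -0.12289538132575144 z [-0.    -0.002 -1.   ] F [-5.05295696  0.03083757  0.16419019] w 0.0679491059887128
```

```bash
python3 -m jog '[2,0,0,0,0,0, 3,0,0,0,0,0, 3,0,0,0,0,0, 3,0,0,0,0,0, 3,0,0,0,0,0, 3,0,0,0,0,0, 2,0,0,0,0,0, 0,0,0,0,0,0]' | grep -A0 force; python3 d.py 0 82 | head -1
python3 - <<'E'
from h import *
s=snap('scene'); cv2.imwrite('pics/s4.png',cv2.resize(s['pixels'][170:290,230:370],None,fx=5,fy=5,interpolation=cv2.INTER_CUBIC))
E
```

```text
ft_force: [-0.4, -8.0, 0.2]
--
finger_force: 3.9
t 6.15 cradle xyz 11.56792299354512 0.13303470551736918 82.74887997290628 yaw err deg (tool x vs e) -0.17931246705394835 z [-0.001 -0.003 -1.   ] F [-7.94142366 -0.74265991  0.17677964] w 0.53117786993195
```

View pics/s4.png

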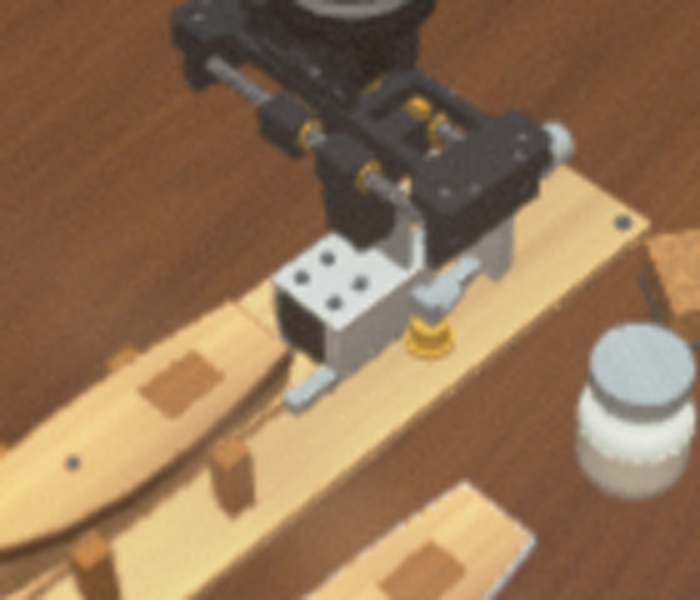

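The tailstock is moving and a gap has opened to the hull. I'll work out the slide from the block's front-top corners in the two scene pictures, on the z=62 plane.

```bash
python3 - <<'E'
from h import *
s=dict(np.load('scene.npz'));e=np.array([.1377,.9905,0])
a=world(s,[[278,230.5],[289.5,239.5]],62);b=world(s,[[285,226.6],[296,236]],62);print((b-a)@e)
E
python3 -m jog '[2,0,0,0,0,0, 3,0,0,0,0,0, 3,0,0,0,0,0, 3,0,0,0,0,0, 3,0,0,0,0,0, 2,0,0,0,0,0, 2,0,0,0,0,0, 0,0,0,0,0,0]' | grep -A0 force; python3 d.py 0 82 | head -1
```

```text
[20.76435561 18.59626966]
ft_force: [-0.5, -7.4, 0.9]
--
finger_force: 4.2
t 7.2 cradle xyz 29.270295196719804 0.1753140483311172 82.72600131279866 yaw err deg (tool x vs e) -0.19388536446716817 z [-0.001 -0.004 -1.   ] F [-7.35567513 -0.51871443  0.92098793] w 0.6416125405565497
```

Slide ≈ TCP x + 8.5 mm, so it stands at about 38 mm now. Another 10 mm takes it to about 48.

```bash
python3 -m jog '[1,0,0,0,0,0, 2,0,0,0,0,0, 2,0,0,0,0,0, 2,0,0,0,0,0, 2,0,0,0,0,0, 1,0,0,0,0,0, 0,0,0,0,0,0, 0,0,0,0,0,0]' | grep -A0 force; python3 d.py 0 82 | head -1
python3 - <<'E'
from h import *
s=snap('scene'); cv2.imwrite('pics/s5.png',cv2.resize(s['pixels'][170:290,230:370],None,fx=5,fy=5,interpolation=cv2.INTER_CUBIC))
E
```

```text
ft_force: [-0.7, -9.6, 1.4]
--
finger_force: 4.7
t 8.2 cradle xyz 38.75242081899919 0.20977583510570977 82.72091535318359 yaw err deg (tool x vs e) -0.2201037559432021 z [-0.001 -0.004 -1.   ] F [-9.63534629 -0.63464034  1.4272256 ] w 0.5423541405243217
```

View pics/s5.png

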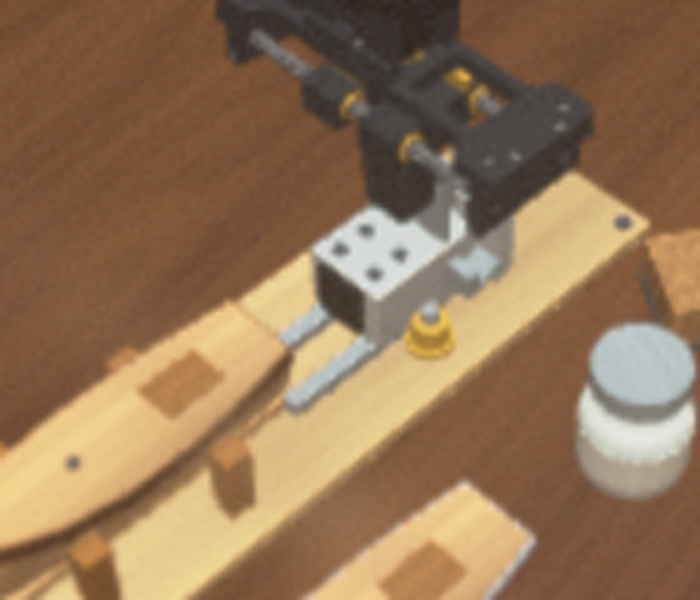

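The pin's steel dome is up out of the brass bush at crop (430,312), and the catch is past it at (475,262). The hull has not moved. Now I let the tailstock come back slowly and watch for the force to drop.

```bash
python3 -m jog '[-1,0,0,0,0,0, -2,0,0,0,0,0, -2,0,0,0,0,0, -2,0,0,0,0,0, -2,0,0,0,0,0, -2,0,0,0,0,0, -2,0,0,0,0,0, -2,0,0,0,0,0]' | grep -A0 force; python3 d.py 0 82 | head -1
python3 -m jog '[-2,0,0,0,0,0, -2,0,0,0,0,0, -2,0,0,0,0,0, -2,0,0,0,0,0, -2,0,0,0,0,0, -2,0,0,0,0,0, -2,0,0,0,0,0, 0,0,0,0,0,0]' | grep -A0 force; python3 d.py 0 82 | head -1
```

```text
ft_force: [-0.6, -8.2, 0.3]
--
finger_force: 3.6
t 9.25 cradle xyz 24.69814940239692 0.16340964555549126 82.73612678146876 yaw err deg (tool x vs e) -0.17030689860048132 z [-0.001 -0.003 -1.   ] F [-8.26014799 -0.49855337  0.33984023] w 0.5802675047073558
ft_force: [-0.6, -0.5, 0.3]
--
finger_force: 0.0
t 10.25 cradle xyz 13.42443529626121 0.03213832594419259 82.70652414674309 yaw err deg (tool x vs e) -0.022323362612881155 z [ 0.  0. -1.] F [-0.5596484   0.56088839  0.25076425] w 0.8211520028408065
```

The force has gone, so the tailstock is resting on the pin. I raise the tool clear and check.

```bash
python3 -m jog '[0,0,-4,0,0,0, 0,0,-10,0,0,0, 0,0,-20,0,0,0, 0,0,-25,0,0,0, 0,0,-25,0,0,0, 0,0,-25,0,0,0, 0,0,-25,0,0,0, 0,0,-10,0,0,0]' >/dev/null; python3 -m jog '[-25,0,0,0,0,0, -25,0,0,0,0,0, -25,0,0,0,0,0, -20,0,0,0,0,0, 0,0,0,0,0,0, 0,0,0,0,0,0, 0,0,0,0,0,0, 0,0,0,0,0,0]'
python3 - <<'E'
from h import *
s=snap('scene'); cv2.imwrite('pics/s6.png',cv2.resize(s['pixels'][170:320,190:370],None,fx=4,fy=4,interpolation=cv2.INTER_CUBIC))
e=np.array([.1377,.9905,0]);n=np.array([-.9905,.1377,0]);F=np.array([487.2,-33.8,0])
uu,vv=np.meshgrid(np.arange(190,370),np.arange(170,330));uv=np.c_[uu.ravel(),vv.ravel()];P=world(s,uv);x=(P-F)@e;y=(P-F)@n
k=(P[:,2]>75)&(P[:,2]<108)&(abs(y)<22)&(x>-30)&(x<70);print(k.sum(),np.percentile(x[k],[10,50,90]))
E
```

```text
time: 12.25
position: [476.1, -113.6, 226.6]
ee_rot: [[0.136, 0.991, -0.0], [0.991, -0.136, 0.0], [0.0, -0.0, -1.0]]
ft_force: [-1.0, 0.4, -0.4]
width: 0.3
finger_force: 0.0
122 [32.82175533 33.8994258  35.64401647]
```

View pics/s6.png

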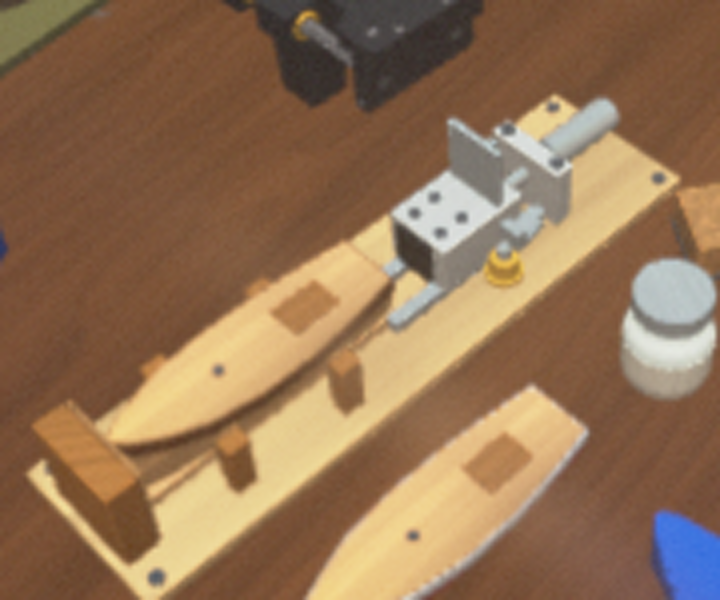

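The tailstock stands open at about 34 mm, with the catch at (522,222) resting behind the raised pin at (505,252). The hull and the other things are in place, and the arm is clear.

```bash
python3 -c "
from bench import robot
print(robot.close_job())"
```

```text
the job is handed in; nothing more can be done
None
```

The tailstock is latched open on its stop pin at about 34 mm by camera measurement, the hull and the other things look unmoved, the arm is clear, and the job was handed in at about 12 s; the hand-in returned no verdict.

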